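Refit the utensil carousel and hold its handle down

ROBOT

A 7-joint arm with a two-finger parallel gripper is mounted at the origin on the work surface. World frame = base frame: x ahead of the robot, y to its left, z up, the work surface at z = 0. Lengths are in m, angles in rad, forces in N, time in s.
With the tool pointing down it reaches from about 0.425 to 1.025 m from the base axis. Payload 3.6 kg.
Tool frame: the origin (TCP) lies between the finger pads; the fingertips stand 22 mm ahead of it and the grasp point (between the pads) lies 3 mm ahead of it (env.tip_extent is the distance from the TCP to the fingertips, in m); z points along the fingers, y is the line along which they close (so a half turn about z gives the same grasp; the last joint's range is limited). The gripper opens to 85 mm and grips with 20 to 120 N. Pads are 22 mm wide; open, the fingers measure 114 mm over their backs; the gripper's body (76 mm by 85 mm) begins 54 mm behind the grasp point. The pads swing forward as they close: fully open they stand 13 mm farther back than shut.
Start: joints at [1.143, 0.591, 0.048, 1.609, -0.033, 0.943, -0.034], TCP at [0.238, -0.685, 0.253] pointing down, gripper open.
Joint ranges: [-2.69, 2.69], [-0.47, 2.24], [-1.27, 1.36], [0.19, 2.51], [-1.53, 4.68], [0.08, 2.07], [-3.09, 3.09]. Speed limits (rad/s): [2.57, 2.57, 3.14, 3.14, 3.14, 3.14, 3.14].

INTERFACE

Orientations are given as a unit quaternion [w, x, y, z].
In Python, from station import telemetry, optics, env, spotter gives the robot as it stands. The module is installed in compiled form; this text tells all that it offers.
- The arm moves only by the shell command python3 -m pendant 'ROWS' [FORCE]. ROWS is JSON, a list of rows, each an object with "travel": the shift along the world's x, y, z in m, a list of three; "yaw": the turn about the world's z in degrees; "fingers": the gripper command: -1 is fully open, 1 is shut, values between are in proportion. In form: [{"travel": [dx, dy, dz], "yaw": yaw, "fingers": fingers}, ...]. A call has exactly 8 rows; each row is the pose to reach, as a shift and turn from the pose commanded when the call began; what a row does not reach only later rows make up. A row lasts 1/12 s, in which the tool goes at most 41.7 mm and 7.16 degrees, less where a joint would pass 70% of its speed; a pose out of reach is approached as far as the arm can. A call with a gripper value outside its range is refused whole. The fingers move at their own pace and stop on an object; FORCE is the grip in N (left out, the last holds). Time passes only in rows, so rows that repeat a pose let the fingers close, or fill a call up. It gives the time, the measured TCP pose, the force, the opening and the grip force at its end, in the units of the state.
- telemetry.get_state(): the state, without advancing time (a new reading comes with each control period).
- optics.capture(name): name is "scene" or "top" or "wrist"; returns the picture (420x560x3 uint8, red, green, blue); there is no depth.
- optics.camera_model(name): a dict with "camera_matrix" (3x3 intrinsics, pixels), "dist" ([k1, k2, p1, p2, k3] as OpenCV has them; the pictures are not rectified), "world_to_cam" (4x4, takes a point from world to camera coordinates). Camera axes: x right, y up, looking along -z (the intrinsics and any distortion apply to the point x, -y, -z); pixel columns grow to the right and rows downward; lengths in m; the calibration is good to about 2 mm. A picture is of the moment at which its call begins: read the wrist's pose just before it. camera_model takes no time and is no camera call; for the wrist camera it gives the pose at the moment of the call.
- env.sign_off(): hands the job in; it is judged then, once.
Trained networks look in the newest picture that a camera, given by its name, has taken for a name from the list of things; names that differ only in an ending like _2 or _b are one class to them, and where a whole thing is asked for, a point or a joint stands for the part that bears it (a point fixed in the world has none). Each returns a list of dicts, best first, with "conf" (0 to 1); they miss things now and then, are a little off and sometimes report something else, mostly with a low value. They report only what shows in the picture. A call takes as long as a camera call. They do not tell look-alikes from the thing itself.
- spotter.recognise(thing, camera): "location" ([column, row] in pixels, amid what is visible of it).
- spotter.trace(thing, camera): "region" (420x560 bool, what is visible of it) and "location" ([column, row] in pixels, amid what is visible of it).
The state is a dict: "time": time; "joint_positions": joint angles; "dq": joint speeds; "joint_torque": joint torques, N m; "tool_pos": TCP position; "tool_rot": TCP orientation; "force": force on the tool from outside, world axes, zero at the start; "torque": the same for the moment, N m; "opening": opening from 0.0 (shut) to 1.0 (fully open); "finger_force": force on a finger pad.
Only numpy, scipy, OpenCV 4.12 (cv2) and the standard library are available. Lean on these libraries where they do the work, as an engineer would, in place of code of your own. Each camera call takes 0.05 s, during which the arm holds its last target. There are 200 camera calls.

TASK

Put the washed utensil carousel back together: take the yellow divider panel out of the drainer and slide it fully home into the green slot on the carousel, leaving it there. Then pick up the orange handle, turn it until its cross-shaped splined stem meshes with the hole in the carousel's blue hub, push it all the way down against the spring and finish while still gripping it and pressing it home, so that I can do up the nut from below. Leave the crockery, cutlery, soap and brush where they are.

Things in the scene. Friction and masses are not known exactly. Their poses are not given: they have to be found in the camera images.
- panel_mid (a point): centre of the yellow divider panel: flat upright plastic plate 90 mm wide (its x), 8 thick (its y), 110 tall (z up), so 55 mm to upper and lower edge; lowest 8 mm taper to 84 x 5. 60 to 110 g. Starts upright in a loose holder in the drainer, lower edge 5 mm above the board; the top 80 mm stand clear and can be pinched from above. Half turns are alike
- slot (a point): mouth centre of the green slot on the carousel, 62 mm above the board: opening 93 mm long (its x) by 11 wide (its y), 40 deep, z up; 65 mm from the carousel's axis; turns with the carousel. A panel fully home stands on the slot floor with its centre 15 mm above this point
- grip (a point): centre of the grip of the orange handle: upright paddle 50 mm long (its x), 14 thick (its y), 50 tall (z up). Below it a round collar 68 mm across (25 to 33 mm below this point), then a white cross-shaped stem that ends 63 mm below this point. Starts upright on its stem on the board
- hub (a point): mouth centre of the cross-shaped hole in the top of the blue hub (64 x 64 mm) amid the carousel, 80 mm above the board; the hole's two bars, each 11 mm wide and 47 long, run along this point's x and y, z up; turns with the carousel. With the handle home its collar lies on the hub, the grip's centre 33 mm above this point
- carousel (a joint): turn of the carousel tray (184 mm across, 67 mm tall at its rim) about the vertical axis through the hub, rad, growing anticlockwise from above; a stiff brake (about 0.6 N m) holds it where it is
- plunger (a joint): travel in m of the red sprung plunger in the hub's hole: 0 is up (top 22 mm below the mouth), grows as the stem presses it down, about 0.008 with the handle home; its spring pushes back with 3 N at first touch and 9 N there, enough to lift the handle if it is let go
- handle: the orange handle as a whole, 85 to 160 g; origin at the stem's end, 63 mm below the grip's centre, axes as for the grip. The stem, 30 mm long, is a cross of two bars, each 44 mm long and 8 thick, along x and y; its last 8 mm taper to 40 x 5 mm. Quarter turns about z mesh alike
- panel: the yellow panel as a whole; origin at the middle of its lower edge, 55 mm below panel_mid
- drainer: white drainer tray, 300 x 300 mm, walls 40 mm tall, fixed; origin under its centre. The panel's holder (35 mm tall) is at x -70, y -90 mm in its frame. Two steel plates stand on edge at y 55 to 107 mm, 180 mm tall; the clear cover stands raised along its +y side, 250 mm tall
- bowl: the blue ceramic bowl, 110 mm across and 50 mm tall, standing in the drainer; origin under its centre
- mug: the white mug, 72 mm across, 85 mm tall, with an ear on its +y side; origin under its centre; may stand where the handle stood and the other way round
- spoon: the wooden spoon, 240 mm long, lying flat on the board along its own x
- fork_0: a steel fork, 190 mm long, lying flat along its own x; origin on the board near its middle
- fork_1: a second steel fork like the first
- soap: a green soap bottle, 64 mm across, 115 mm tall; origin under its centre
- brush: a washing-up brush, 200 mm long, lying on the board
Not all that is in view belongs to the job. There is more than one size of the handle; the job needs the smallest. Of the things that look like the panel, the smaller one is meant.

How it is judged:
By the outcome, as a careful person would: the job done as asked, in the order asked, and still so for the second after the job is handed in, while the arm keeps its last pose, push and grip.
It also fails if it takes over 64 s, if anything falls off the work surface, if the arm or the gripper's body presses on something with over 40 N, if the wrist force passes 120 N, or if a joint passes its speed limit or range.

## Working session

There is one attempt and no reset: what is moved stays moved. The work goes in short steps, Python scripts to look and compute and a shell command to move; the robot and the scene stay as the last step left them, time stands still between calls to the robot, and variables do not carry over. Pictures are saved under pics/ and viewed, at most 10 in all, crops included, and the job is handed in when it is done.

```bash
mkdir -p pics; cat > h.py <<'E'
import numpy as np, cv2
from station import telemetry, optics, env, spotter
def model(n):
    m=optics.camera_model(n); return np.array(m["camera_matrix"],float),np.array(m["dist"],float),np.array(m["world_to_cam"],float)
def ray(m,px):
    K,d,T=m; u=cv2.undistortPoints(np.array([[px]],float),K,d)[0,0]
    R=T[:3,:3];c=-R.T@T[:3,3]; v=R.T@np.array([u[0],-u[1],-1.]); return c,v
def at_z(m,px,z):
    c,v=ray(m,px); return c+v*(z-c[2])/v[2]
def proj(m,P):
    K,d,T=m; P=np.atleast_2d(np.array(P,float)); q=P@T[:3,:3].T+T[:3,3]; q=q*[1,-1,-1]
    return cv2.projectPoints(q,np.zeros(3),np.zeros(3),K,d)[0][:,0]
def snap(n,f=None):
    m=model(n); im=np.array(optics.capture(n))
    if f: cv2.imwrite('pics/'+f,cv2.cvtColor(im,cv2.COLOR_RGB2BGR))
    return m,im
E
python3 - <<'E'
from h import *
s=telemetry.get_state(); print(s)
ms={}
for n in("scene","top"):
    m,im=snap(n,n+'0.png'); ms[n]=m
    print(n,np.round(ray(m,(280,210)),3).tolist())
    for t,z in(("panel_mid",.06),("slot",.062),("grip",.063),("hub",.08),("drainer",.0),("bowl",.03),("mug",.05),("soap",.06),("carousel",.04),("plunger",.058)):
        for r in spotter.recognise(t,n)[:4]:
            print(t,np.round(r["conf"],2),np.round(r["location"]),np.round(at_z(m,r["location"],z),3))
E
```

```text
{'time': 0.0, 'joint_positions': array([ 1.14248864,  0.59211445,  0.04827409,  1.60982495, -0.03332126,
        0.94271099, -0.03369983]), 'dq': array([-7.45030992e-04, -8.51906074e-04,  1.01085714e-04, -9.27204609e-04,
        4.53652844e-04, -1.43486681e-05, -1.24214372e-03]), 'joint_torque': array([ 5.05512116e-05, -5.48689198e+01,  1.54654685e+00, -1.98122746e+01,
        9.39957099e-03,  8.77984450e-03, -8.95285808e-06]), 'tool_pos': array([ 0.23799809, -0.68399541,  0.2521426 ]), 'tool_rot': array([-1.10198617e-03,  9.86012584e-01,  1.66667075e-01, -2.34530503e-04]), 'force': array([0.26311522, 0.90072861, 0.03667383]), 'torque': array([-0.02936763,  0.03852655,  0.02820822]), 'finger_force': 0.0, 'opening': 1.002433889606888}
scene [[1.398, -0.067, 1.27], [-0.581, -0.005, -0.814]]
panel_mid 0.69 [346. 164.] [0.349 0.15  0.06 ]
panel_mid 0.56 [398. 192.] [0.472 0.31  0.06 ]
panel_mid 0.38 [455. 208.] [0.537 0.48  0.06 ]
slot 0.78 [311. 231.] [0.616 0.02  0.062]
grip 0.93 [279. 169.] [ 0.366 -0.076  0.063]
grip 0.62 [225. 235.] [ 0.624 -0.242  0.063]
grip 0.61 [234. 194.] [ 0.4
[... 659 characters left out ...]
 [200. 289.] [0.355 0.161 0.06 ]
panel_mid 0.18 [448. 238.] [ 0.475 -0.516  0.06 ]
slot 0.83 [253. 196.] [0.606 0.015 0.062]
slot 0.41 [384. 250.] [ 0.446 -0.339  0.062]
grip 0.92 [347. 195.] [ 0.603 -0.247  0.063]
grip 0.78 [291. 284.] [ 0.362 -0.083  0.063]
grip 0.65 [340. 246.] [ 0.461 -0.221  0.063]
hub 0.88 [255. 200.] [0.592 0.009 0.08 ]
drainer 0.93 [ 82. 223.] [0.551 0.524 0.   ]
drainer 0.7 [346. 195.] [ 0.613 -0.254  0.   ]
bowl 0.81 [143. 193.] [0.629 0.335 0.03 ]
bowl 0.66 [255. 198.] [0.608 0.012 0.03 ]
mug 0.81 [386. 247.] [ 0.455 -0.348  0.05 ]
soap 0.6 [424. 183.] [ 0.632 -0.465  0.06 ]
carousel 0.78 [251. 196.] [0.612 0.024 0.04 ]
plunger 0.73 [142. 193.] [0.623 0.327 0.058]
```

View pics/top0.png

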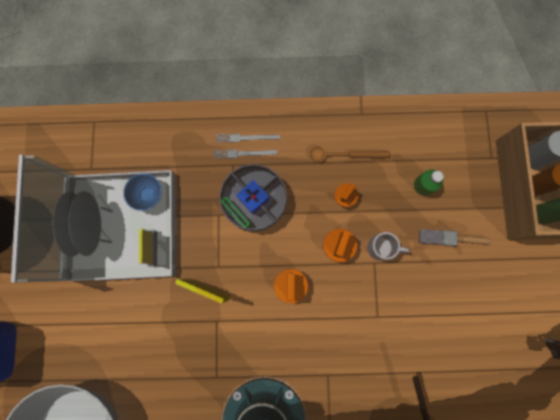

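View pics/scene0.png

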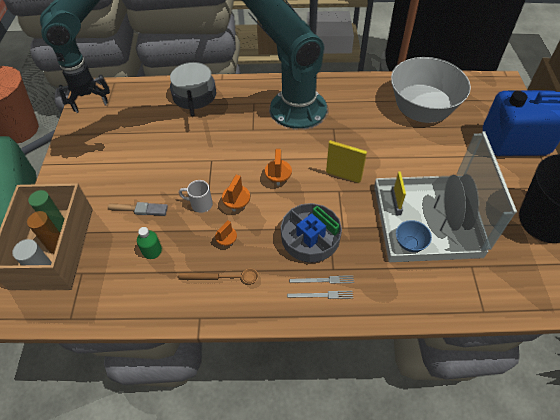

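The top view shows the drainer on the left with the upright panel at (145,246). The larger look-alike is at (200,289). The carousel is at (254,198), with its green slot at about (236,212). The smallest orange handle is at (347,195), and the two bigger ones are at (340,246) and (291,287). The scene view agrees. Next I'll measure the positions and yaws.

```bash
cat >> h.py <<'E'
def colmask(im,name):
    h=cv2.cvtColor(im,cv2.COLOR_RGB2HSV); H,S,V=[h[...,i].astype(int) for i in range(3)]
    r={'yellow':(25,34),'green':(45,75),'blue':(110,125),'orange':(6,14),'red':(0,4)}[name]
    return ((H>=r[0])&(H<=r[1])&(S>150)&(V>60)).astype(np.uint8)
def blobs(mask,m,z,amin=20):
    n,l,s,c=cv2.connectedComponentsWithStats(mask); out=[]
    for i in range(1,n):
        if s[i,4]<amin: continue
        cs,_=cv2.findContours((l==i).astype(np.uint8),cv2.RETR_EXTERNAL,cv2.CHAIN_APPROX_NONE)
        P=np.array([at_z(m,p,z)[:2] for p in cs[0][:,0]],np.float32)
        (cx,cy),(w,h),a=cv2.minAreaRect(P)
        if w<h: w,h,a=h,w,a+90
        out.append((s[i,4],np.round(c[i],1).tolist(),np.round([cx,cy,w,h],4).tolist(),round(float(a),1)))
    return sorted(out,reverse=True)
E
python3 - <<'E'
from h import *
m=model("top"); im=cv2.cvtColor(cv2.imread('pics/top0.png'),cv2.COLOR_BGR2RGB)
for c,z in(('yellow',.11),('green',.062),('blue',.08),('orange',.06)):
    print(c); [print(b) for b in blobs(colmask(im,c),m,z)[:5]]
i=cv2.cvtColor(im,cv2.COLOR_RGB2BGR)
a=cv2.resize(i[150:260,120:260],None,fx=4,fy=4,interpolation=2);b=cv2.resize(i[170:280,310:370],None,fx=4,fy=4,interpolation=2)
cv2.imwrite('pics/c0.png',np.hstack([a,b]))
E
```

```text
yellow
(np.int32(285), [198.0, 289.7], [0.3537, 0.1522, 0.1328, 0.0161], 66.3)
(np.int32(97), [141.0, 245.7], [0.4724, 0.3057, 0.0817, 0.008], 2.0)
green
blue
(np.int32(399), [252.3, 196.0], [0.6027, 0.0164, 0.0634, 0.062], 43.2)
orange
(np.int32(7368), [328.2, 235.4], [0.5191, -0.2182, 0.5433, 0.3215], 154.9)
(np.int32(3651), [499.7, 382.0], [0.1235, -0.5869, 0.4006, 0.2285], 88.2)
(np.int32(738), [279.7, 338.9], [0.2116, -0.0554, 0.3302, 0.0601], 90.8)
(np.int32(710), [375.6, 355.1], [0.175, -0.3032, 0.2716, 0.0662], 82.1)
(np.int32(282), [402.8, 388.7], [0.0916, -0.3656, 0.0873, 0.0737], 70.1)
```

View pics/c0.png

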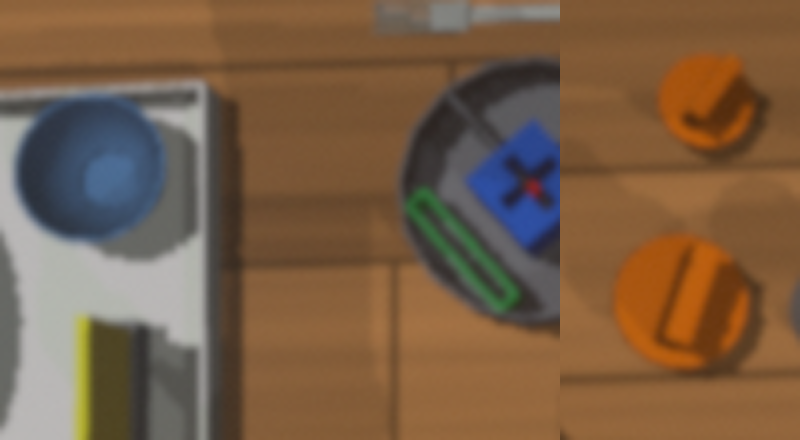

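The crop shows the green slot at about 45° in the carousel and the blue hub with its cross hole next to it. The small handle's paddle runs diagonally. I'll head out over the carousel, staying clear of the base.

```bash
R=python3
$R -m pendant '[{"travel":[0.03,0.02,0.01],"yaw":-2,"fingers":-1},{"travel":[0.06,0.04,0.02],"yaw":-4,"fingers":-1},{"travel":[0.09,0.06,0.03],"yaw":-7,"fingers":-1},{"travel":[0.12,0.08,0.04],"yaw":-10,"fingers":-1},{"travel":[0.15,0.105,0.05],"yaw":-12,"fingers":-1},{"travel":[0.18,0.13,0.06],"yaw":-14,"fingers":-1},{"travel":[0.21,0.155,0.07],"yaw":-16,"fingers":-1},{"travel":[0.23,0.18,0.07],"yaw":-17,"fingers":-1}]'
$R -m pendant '[{"travel":[0.015,0.038,0],"yaw":0,"fingers":-1},{"travel":[0.03,0.076,0],"yaw":0,"fingers":-1},{"travel":[0.045,0.114,0],"yaw":0,"fingers":-1},{"travel":[0.055,0.152,0],"yaw":0,"fingers":-1},{"travel":[0.06,0.19,0],"yaw":0,"fingers":-1},{"travel":[0.06,0.23,0],"yaw":0,"fingers":-1},{"travel":[0.06,0.26,0],"yaw":0,"fingers":-1},{"travel":[0.06,0.26,0],"yaw":0,"fingers":-1}]'
python3 - <<'E'
from h import *
m,im=snap("wrist","w1.png"); print(np.round(m[0],1).tolist(),np.round(ray(m,(280,210)),3).tolist())
for t,z in (("grip",.063),("hub",.08),("slot",.062)):
    for r in spotter.recognise(t,"wrist")[:3]: print(t,r["conf"],r["location"],at_z(m,r["location"],z))
print(telemetry.get_state()["joint_positions"])
E
```

```text
time: 1.77
tool_pos: [0.4728, -0.5034, 0.3259]
tool_rot: [0.001, 1.0, 0.02, 0.003]
force: [0.8, -0.0, 0.6]
opening: 1.003
finger_force: 0.0
time: 2.43
tool_pos: [0.5293, -0.2357, 0.3233]
tool_rot: [-0.003, 1.0, 0.025, -0.0]
force: [0.8, -0.2, -0.2]
opening: 1.002
finger_force: 0.0
[[349.1, 0.0, 282.7], [0.0, 349.1, 206.5], [0.0, 0.0, 1.0]] [[0.612, -0.232, 0.443], [-0.334, -0.004, -0.942]]
grip 0.88 [157.6, 272.7] [ 0.38718843 -0.08574892  0.063     ]
grip 0.81 [268.6, 215.0] [ 0.47075954 -0.22076807  0.063     ]
grip 0.74 [296.6, 92.5] [ 0.60776759 -0.24477363  0.063     ]
hub 0.87 [65.9, 88.2] [ 0.60233734 -0.01221892  0.08      ]
slot 0.62 [66.9, 85.7] [ 0.60441015 -0.00274713  0.062     ]
[ 0.31212375  0.33486087  0.05986201  1.86682798 -0.02317192  0.93986831
 -1.1518283 ]
```

View pics/w1.png

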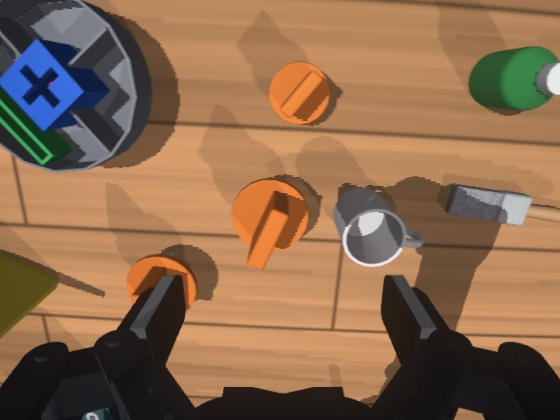

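The wrist view shows the small handle at (299,92) with its paddle diagonal, the hub cross at (42,88), and the slot to the lower left of the hub. Next I'll pass over the carousel, take a picture, and go on to the panel.

```bash

python3 -m pendant '[{"travel":[0,0.035,0],"yaw":0,"fingers":-1},{"travel":[0,0.07,0],"yaw":0,"fingers":-1},{"travel":[0,0.11,0],"yaw":0,"fingers":-1},{"travel":[0,0.15,0],"yaw":0,"fingers":-1},{"travel":[0,0.19,0],"yaw":0,"fingers":-1},{"travel":[0,0.23,0],"yaw":0,"fingers":-1},{"travel":[0,0.25,0],"yaw":0,"fingers":-1},{"travel":[0,0.25,0],"yaw":0,"fingers":-1}]'
python3 - <<'E'
from h import *
m,im=snap("wrist","w2.png"); np.save('w2m.npy',np.array(list(m),dtype=object),allow_pickle=True)
for c,z in(('green',.062),('blue',.08),('red',.058)):
    print(c); [print(b) for b in blobs(colmask(im,c),m,z)[:4]]
E
python3 -m pendant '[{"travel":[-0.005,0.035,0],"yaw":0,"fingers":-1},{"travel":[-0.01,0.07,0],"yaw":0,"fingers":-1},{"travel":[-0.02,0.11,0],"yaw":0,"fingers":-1},{"travel":[-0.03,0.15,0],"yaw":0,"fingers":-1},{"travel":[-0.04,0.19,0],"yaw":0,"fingers":-1},{"travel":[-0.05,0.23,0],"yaw":0,"fingers":-1},{"travel":[-0.055,0.27,0],"yaw":0,"fingers":-1},{"travel":[-0.055,0.29,0],"yaw":0,"fingers":-1}]'
python3 -m pendant '[{"travel":[0,0,-0.01],"yaw":0,"fingers":-1},{"travel":[0,0,-0.03],"yaw":0,"fingers":-1},{"travel":[0,0,-0.05],"yaw":0,"fingers":-1},{"travel":[0,0,-0.06],"yaw":0,"fingers":-1},{"travel":[0,0,-0.07],"yaw":0,"fingers":-1},{"travel":[0,0,-0.07],"yaw":0,"fingers":-1},{"travel":[0,0,-0.07],"yaw":0,"fingers":-1},{"travel":[0,0,-0.07],"yaw":0,"fingers":-1}]'
python3 - <<'E'
from h import *
m,im=snap("wrist","w3.png")
[print(b) for b in blobs(colmask(im,'yellow'),m,.115)[:4]]
print(telemetry.get_state()["joint_positions"])
E
python3 -c "
import cv2,numpy as np
cv2.imwrite('pics/w23.png',np.hstack([cv2.resize(cv2.imread('pics/w%d.png'%i)[:,60:500],(400,382)) for i in(2,3)]))"
```

```text
time: 3.3
tool_pos: [0.5289, 0.0101, 0.3235]
tool_rot: [-0.001, 1.0, 0.022, 0.0]
force: [-0.4, 0.0, -0.7]
opening: 0.998
finger_force: 0.0
green
blue
(np.int32(3479), [281.3, 95.0], [0.6038, 0.0157, 0.064, 0.0635], 40.5)
red
time: 4.02
tool_pos: [0.4733, 0.2984, 0.3236]
tool_rot: [-0.001, 1.0, 0.02, 0.0]
force: [-0.1, 0.4, 0.2]
opening: 0.998
finger_force: 0.0
time: 4.68
tool_pos: [0.4742, 0.2951, 0.2541]
tool_rot: [-0.0, 1.0, 0.019, 0.001]
force: [-0.1, 1.0, -0.6]
opening: 1.0
finger_force: 0.0
(np.int32(960), [266.1, 198.7], [0.4717, 0.308, 0.0878, 0.0074], 1.7)
(np.int32(690), [442.6, 301.9], [0.3907, 0.1558, 0.0793, 0.0219], 45.4)
(np.int32(28), [462.6, 329.3], [0.3572, 0.1278, 0.008, 0.0067], 134.3)
[-0.51525444  0.38499032 -0.16112036  1.98244038  0.08624469  0.77844683
 -2.25946947]
```

View pics/w23.png

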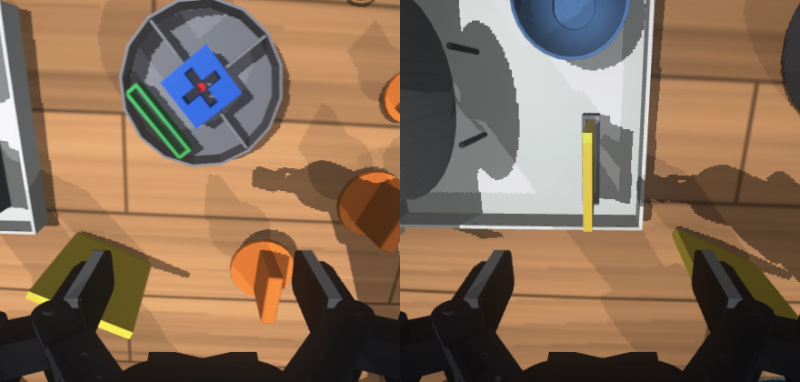

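The left half shows the hub cross with its red plunger and the green slot, which looks clear. The right half shows the panel edge-on at about (587,180) in the composite, between and in line with the fingers. All of it agrees with the measurements, so I'll grasp the panel.

```bash

python3 -m pendant '[{"travel":[-0.002,0.01,-0.01],"yaw":0,"fingers":-1},{"travel":[-0.002,0.013,-0.03],"yaw":0,"fingers":-1},{"travel":[-0.002,0.013,-0.06],"yaw":0,"fingers":-1},{"travel":[-0.002,0.013,-0.09],"yaw":0,"fingers":-1},{"travel":[-0.002,0.013,-0.12],"yaw":0,"fingers":-1},{"travel":[-0.002,0.013,-0.145],"yaw":0,"fingers":-1},{"travel":[-0.002,0.013,-0.156],"yaw":0,"fingers":-1},{"travel":[-0.002,0.013,-0.156],"yaw":0,"fingers":-1}]' 40
python3 -m pendant '[{"travel":[0,0,0],"yaw":0,"fingers":1},{"travel":[0,0,0],"yaw":0,"fingers":1},{"travel":[0,0,0],"yaw":0,"fingers":1},{"travel":[0,0,0],"yaw":0,"fingers":1},{"travel":[0,0,0],"yaw":0,"fingers":1},{"travel":[0,0,0],"yaw":0,"fingers":1},{"travel":[0,0,0],"yaw":0,"fingers":1},{"travel":[0,0,0],"yaw":0,"fingers":1}]' 40
python3 - <<'E'
from h import *
a=np.load('w2m.npy',allow_pickle=True); m=tuple(np.array(x,float) for x in a); im=cv2.cvtColor(cv2.imread('pics/w2.png'),cv2.COLOR_BGR2RGB)
h=cv2.cvtColor(im,cv2.COLOR_RGB2HSV); k=((h[...,0]>50)&(h[...,0]<85)&(h[...,1]>120)&(h[...,2]>60)).astype(np.uint8)
[print(b) for b in blobs(k,m,.062)[:3]]
k=((h[...,0]>112)&(h[...,0]<124)&(h[...,1]>150)).astype(np.uint8);k[170:]=0
r=((h[...,0]<6)&(h[...,1]>170)&(h[...,2]>60)).astype(np.uint8);r[170:]=0;r[:,340:]=0
[print(b) for b in blobs(r,m,.058,5)[:3]]
print(h[95,275:295].tolist()[::4])
E
```

```text
time: 5.4
tool_pos: [0.4696, 0.3082, 0.0949]
tool_rot: [0.001, 1.0, 0.02, -0.002]
force: [-0.6, -0.0, -0.2]
opening: 0.999
finger_force: 0.0
time: 6.07
tool_pos: [0.4716, 0.3085, 0.098]
tool_rot: [-0.0, 1.0, 0.019, 0.0]
force: [-0.6, -0.4, 5.9]
opening: 0.085
finger_force: 39.7
(np.int32(956), [232.8, 131.8], [0.5619, 0.0648, 0.1007, 0.0202], 40.5)
[[126, 47, 76], [179, 186, 193], [179, 187, 219], [154, 46, 77], [111, 188, 167]]
```

```bash

python3 -m pendant '[{"travel":[0,0,0.01],"yaw":0,"fingers":1},{"travel":[0,0,0.025],"yaw":0,"fingers":1},{"travel":[0,0,0.045],"yaw":0,"fingers":1},{"travel":[0,0,0.065],"yaw":0,"fingers":1},{"travel":[0,0,0.085],"yaw":0,"fingers":1},{"travel":[0,0,0.105],"yaw":0,"fingers":1},{"travel":[0,0,0.12],"yaw":0,"fingers":1},{"travel":[0,0,0.12],"yaw":0,"fingers":1}]'
python3 -m pendant '[{"travel":[0.01,-0.03,0],"yaw":4,"fingers":1},{"travel":[0.02,-0.065,0],"yaw":9,"fingers":1},{"travel":[0.035,-0.1,0],"yaw":15,"fingers":1},{"travel":[0.05,-0.135,0],"yaw":21,"fingers":1},{"travel":[0.062,-0.17,0],"yaw":27,"fingers":1},{"travel":[0.075,-0.205,0],"yaw":33,"fingers":1},{"travel":[0.085,-0.23,0],"yaw":37,"fingers":1},{"travel":[0.09,-0.2435,0],"yaw":38.5,"fingers":1}]'
python3 -m pendant '[{"travel":[0,0,-0.005],"yaw":0,"fingers":1},{"travel":[0,0,-0.015],"yaw":0,"fingers":1},{"travel":[0,0,-0.025],"yaw":0,"fingers":1},{"travel":[0,0,-0.03],"yaw":0,"fingers":1},{"travel":[0,0,-0.035],"yaw":0,"fingers":1},{"travel":[0,0,-0.035],"yaw":0,"fingers":1},{"travel":[0,0,-0.035],"yaw":0,"fingers":1},{"travel":[0,0,-0.035],"yaw":0,"fingers":1}]'
python3 - <<'E'
from h import *
m,im=snap("wrist","w4.png"); s=telemetry.get_state(); print(s["tool_pos"],s["tool_rot"],s["joint_positions"],s["opening"])
for c,z in(('yellow',.115+.085),('blue',.08)): [print(c,b) for b in blobs(colmask(im,c),m,z)[:3]]
h=cv2.cvtColor(im,cv2.COLOR_RGB2HSV); k=((h[...,0]>50)&(h[...,0]<85)&(h[...,1]>120)&(h[...,2]>60)).astype(np.uint8)
[print(b) for b in blobs(k,m,.062)[:3]]
E
```

```text
time: 6.73
tool_pos: [0.4727, 0.3093, 0.2206]
tool_rot: [-0.002, 1.0, 0.019, 0.003]
force: [0.6, -0.3, -0.4]
opening: 0.085
finger_force: 39.2
time: 7.4
tool_pos: [0.5617, 0.0591, 0.216]
tool_rot: [0.001, 0.938, 0.346, -0.001]
force: [-0.3, -0.2, -1.1]
opening: 0.087
finger_force: 39.2
time: 8.07
tool_pos: [0.5613, 0.0654, 0.1825]
tool_rot: [-0.0, 0.937, 0.348, 0.0]
force: [-0.7, 0.1, -1.7]
opening: 0.087
finger_force: 39.2
[0.56149574 0.0652449  0.18268629] [8.39187153e-05 9.37523343e-01 3.47922101e-01 4.31006697e-04] [ 0.02462498  0.50036088 -0.29884766  2.02046361  0.23500798  0.65212404
 -1.28738808] 0.08937531398639491
yellow (np.int32(5498), [32.3, 360.0], [0.4904, 0.1238, 0.0714, 0.0353], 24.1)
yellow (np.int32(2865), [282.3, 301.8], [0.568, 0.0719, 0.0725, 0.0081], 40.1)
yellow (np.int32(350), [62.6, 271.8], [0.5314, 0.1387, 0.0189, 0.0103], 17.9)
blue (np.int32(9715), [374.0, 205.6], [0.6055, 0.0232, 0.0735, 0.0699], 40.5)
(np.int32(698), [281.2, 157.6], [0.5802, 0.0827, 0.0579, 0.0185], 40.1)
(np.int32(25), [270.0, 247.0], [0.5308, 0.0524, 0.0201, 0.0], 40.1)
```

View pics/w4.png

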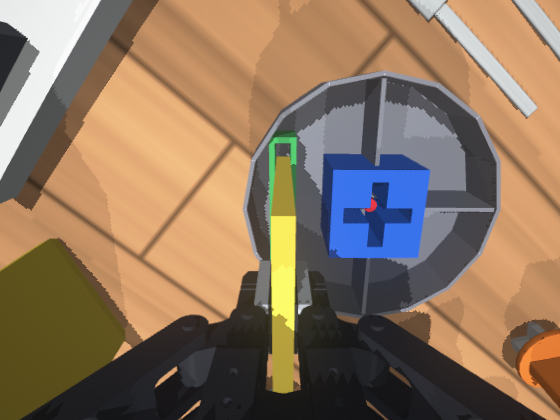

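```bash
python3 - <<'E'
from h import *
m=model("wrist")
c=np.array([.5615,.0653]);a=np.radians(40.7);x=np.array([np.cos(a),np.sin(a)]);y=np.array([-x[1],x[0]])
f=lambda c,u,v,z:[*(c+x*u+y*v),z]
print('top far',proj(m,[f(c,.045,s*.004,.2) for s in(1,-1)]).round(1).tolist())
print('bot far',proj(m,[f(c,.042,s*.0025,.09) for s in(1,-1)]).round(1).tolist())
s0=np.array([.5619,.0648])
print('slot opening far/outer far',proj(m,[f(s0,.0465,s*.0055,.062) for s in(1,-1)]+[f(s0,.0504,s*.010,.062) for s in(1,-1)]).round(1).tolist())
im=cv2.imread('pics/w4.png'); g=cv2.cvtColor(im,cv2.COLOR_BGR2HSV)
for r in(150,165,190,230,260): print(r,[(c,*g[r,c][:2].tolist()) for c in range(264,306,2)])
E
```

```text
top far [[271.5, 216.2], [297.1, 216.2]]
bot far [[279.3, 158.0], [287.4, 158.0]]
slot opening far/outer far [[276.2, 143.6], [292.2, 143.7], [269.6, 137.9], [298.9, 137.9]]
150 [(264, 130, 8), (266, 130, 8), (268, 70, 50), (270, 67, 145), (272, 67, 145), (274, 66, 143), (276, 90, 6), (278, 128, 11), (280, 130, 10), (282, 130, 10), (284, 135, 7), (286, 120, 7), (288, 110, 10), (290, 67, 134), (292, 67, 149), (294, 67, 148), (296, 68, 103), (298, 115, 16), (300, 116, 19), (302, 115, 16), (304, 120, 16)]
165 [(264, 140, 8), (266, 140, 8), (268, 140, 8), (270, 67, 146), (272, 66, 146), (274, 66, 143), (276, 25, 162), (278, 25, 166), (280, 25, 166), (282, 25, 166), (284, 25, 165), (286, 25, 165), (288, 25, 166), (290, 35, 143), (292, 66, 134), (294, 66, 134), (296, 74, 39), (298, 115, 16), (300, 116, 19), (302, 116, 19), (304, 113, 21)]
190 [(264, 0, 13), (266, 8, 13), (268, 114, 17), (270, 66, 136), (272, 66, 144), (274, 25, 167), (276, 25, 168), (278, 24, 167), (280, 24, 167), (282, 25, 167), (284, 24, 167), (286, 24, 167), (288, 24, 167), (290, 25, 166), (292, 24, 165), (294, 65, 126), (296, 76, 30), (298, 110, 16), (300, 115, 16), (302, 111, 19), (304, 111, 19)]
230 [(264, 9, 31), (266, 10, 28), (268, 132, 10), (270, 54, 113), (272, 28, 159), (274, 28, 159), (276, 28, 159), (278, 28, 159), (280, 28, 159), (282, 28, 159), (284, 28, 159), (286, 28, 159), (288, 28, 159), (290, 28, 159), (292, 28, 158), (294, 28, 158), (296, 24, 86), (298, 173, 13), (300, 0, 10), (302, 170, 10), (304, 170, 10)]
260 [(264, 18, 28), (266, 15, 27), (268, 15, 27), (270, 54, 46), (272, 28, 160), (274, 28, 160), (276, 28, 160), (278, 28, 160), (280, 28, 160), (282, 28, 160), (284, 28, 160), (286, 28, 160), (288, 28, 160), (290, 28, 160), (292, 28, 160), (294, 28, 160), (296, 17, 28), (298, 17, 22), (300, 13, 22), (302, 17, 22), (304, 15, 19)]
```

The panel's lower edge lies within the green slot, about 0.3 mm off across it. Now I'll insert it.

```bash

python3 -m pendant '[{"travel":[0,0,-0.008],"yaw":0,"fingers":1},{"travel":[0,0,-0.016],"yaw":0,"fingers":1},{"travel":[0,0,-0.024],"yaw":0,"fingers":1},{"travel":[0,0,-0.030],"yaw":0,"fingers":1},{"travel":[0,0,-0.036],"yaw":0,"fingers":1},{"travel":[0,0,-0.042],"yaw":0,"fingers":1},{"travel":[0,0,-0.048],"yaw":0,"fingers":1},{"travel":[0,0,-0.048],"yaw":0,"fingers":1}]'
python3 -m pendant '[{"travel":[0,0,-0.005],"yaw":0,"fingers":1},{"travel":[0,0,-0.01],"yaw":0,"fingers":1},{"travel":[0,0,-0.015],"yaw":0,"fingers":1},{"travel":[0,0,-0.018],"yaw":0,"fingers":1},{"travel":[0,0,-0.02],"yaw":0,"fingers":1},{"travel":[0,0,-0.021],"yaw":0,"fingers":1},{"travel":[0,0,-0.022],"yaw":0,"fingers":1},{"travel":[0,0,-0.022],"yaw":0,"fingers":1}]'
```

```text
time: 8.78
tool_pos: [0.5612, 0.065, 0.1331]
tool_rot: [-0.0, 0.938, 0.348, -0.0]
force: [1.0, 0.3, -1.7]
opening: 0.087
finger_force: 39.2
time: 9.45
tool_pos: [0.5615, 0.0649, 0.1159]
tool_rot: [0.001, 0.938, 0.347, 0.0]
force: [-7.1, -1.0, 27.6]
opening: 0.092
finger_force: 43.6
```

```bash

python3 -m pendant '[{"travel":[0,0,0.003],"yaw":0,"fingers":1},{"travel":[0,0,0.004],"yaw":0,"fingers":1},{"travel":[0,0,0.004],"yaw":0,"fingers":0.3},{"travel":[0,0,0.004],"yaw":0,"fingers":0.3},{"travel":[0,0,0.004],"yaw":0,"fingers":0.3},{"travel":[0,0,0.004],"yaw":0,"fingers":0.3},{"travel":[0,0,0.014],"yaw":0,"fingers":0.3},{"travel":[0,0,0.03],"yaw":0,"fingers":0.3}]'
python3 -m pendant '[{"travel":[0,0,0.02],"yaw":0,"fingers":0.3},{"travel":[0,0,0.05],"yaw":0,"fingers":0},{"travel":[0,0,0.08],"yaw":0,"fingers":-1},{"travel":[0,0,0.11],"yaw":0,"fingers":-1},{"travel":[0,0,0.14],"yaw":0,"fingers":-1},{"travel":[0,0,0.16],"yaw":0,"fingers":-1},{"travel":[0,0,0.17],"yaw":0,"fingers":-1},{"travel":[0,0,0.17],"yaw":0,"fingers":-1}]'
python3 - <<'E'
from h import *
m,im=snap("wrist","w5.png")
for z in(.132,): [print(b) for b in blobs(colmask(im,'yellow'),m,z)[:4]]
[print('hub',b) for b in blobs(colmask(im,'blue'),m,.08)[:1]]
m,im=snap("scene","s5.png")
E
python3 -c "
import cv2,numpy as np
a=cv2.imread('pics/w5.png');b=cv2.imread('pics/s5.png')[170:290,250:380]
cv2.imwrite('pics/c5.png',np.hstack([cv2.resize(a,(400,300)),cv2.resize(b,(325,300))]))"
```

```text
time: 10.12
tool_pos: [0.5598, 0.0645, 0.1413]
tool_rot: [-0.0, 0.938, 0.348, -0.002]
force: [0.6, -1.0, -0.3]
opening: 0.347
finger_force: 0.0
time: 10.78
tool_pos: [0.5625, 0.0651, 0.3151]
tool_rot: [0.001, 0.938, 0.348, 0.003]
force: [0.0, -0.3, 1.1]
opening: 1.002
finger_force: 0.0
(np.int32(3880), [93.5, 283.1], [0.3691, 0.1408, 0.1161, 0.083], 65.7)
(np.int32(842), [281.1, 183.4], [0.5611, 0.0658, 0.0911, 0.0073], 40.8)
(np.int32(37), [82.2, 234.8], [0.4013, 0.18, 0.0103, 0.0093], 162.8)
(np.int32(34), [60.2, 242.9], [0.3793, 0.1912, 0.0115, 0.0086], 59.0)
hub (np.int32(3942), [341.4, 168.5], [0.6048, 0.0206, 0.069, 0.0669], 40.8)
```

View pics/c5.png

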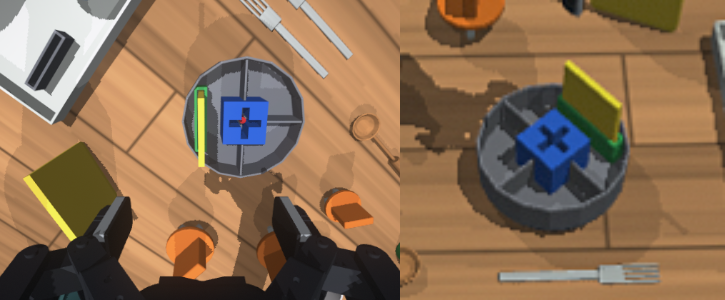

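The panel stands in the slot and the carousel has not turned. To be sure it is fully home, I'll tap its top with shut fingers: contact should come at a TCP height of about 0.154.

```bash

python3 -m pendant '[{"travel":[0,0,-0.02],"yaw":0,"fingers":1},{"travel":[0,0,-0.05],"yaw":0,"fingers":1},{"travel":[0,0,-0.08],"yaw":0,"fingers":1},{"travel":[0,0,-0.1],"yaw":0,"fingers":1},{"travel":[0,0,-0.12],"yaw":0,"fingers":1},{"travel":[0,0,-0.135],"yaw":0,"fingers":1},{"travel":[0,0,-0.145],"yaw":0,"fingers":1},{"travel":[0,0,-0.148],"yaw":0,"fingers":1}]'
python3 -m pendant '[{"travel":[0,0,-0.002],"yaw":0,"fingers":1},{"travel":[0,0,-0.004],"yaw":0,"fingers":1},{"travel":[0,0,-0.006],"yaw":0,"fingers":1},{"travel":[0,0,-0.008],"yaw":0,"fingers":1},{"travel":[0,0,-0.01],"yaw":0,"fingers":1},{"travel":[0,0,-0.012],"yaw":0,"fingers":1},{"travel":[0,0,-0.013],"yaw":0,"fingers":1},{"travel":[0,0,-0.013],"yaw":0,"fingers":1}]'
```

```text
time: 11.55
tool_pos: [0.5588, 0.0643, 0.161]
tool_rot: [-0.001, 0.938, 0.348, -0.003]
force: [-0.7, -0.5, 0.1]
opening: -0.003
finger_force: 0.0
time: 12.22
tool_pos: [0.5625, 0.0642, 0.154]
tool_rot: [0.001, 0.938, 0.347, 0.001]
force: [-2.5, -2.2, 16.2]
opening: -0.002
finger_force: 7.9
```

Contact came exactly at 0.154 with 16 N, so the panel is fully home. On to the handle.

```bash

python3 -m pendant '[{"travel":[0,0,0.02],"yaw":0,"fingers":1},{"travel":[0,0,0.05],"yaw":0,"fingers":0},{"travel":[0,0,0.08],"yaw":7,"fingers":-1},{"travel":[0,0,0.11],"yaw":14,"fingers":-1},{"travel":[0,-0.02,0.14],"yaw":21,"fingers":-1},{"travel":[0,-0.05,0.15],"yaw":28,"fingers":-1},{"travel":[0,-0.085,0.15],"yaw":35,"fingers":-1},{"travel":[0,-0.12,0.15],"yaw":42,"fingers":-1}]'
python3 -m pendant '[{"travel":[0.01,-0.03,0],"yaw":7,"fingers":-1},{"travel":[0.02,-0.06,0],"yaw":14,"fingers":-1},{"travel":[0.03,-0.09,0],"yaw":21,"fingers":-1},{"travel":[0.035,-0.12,0],"yaw":28,"fingers":-1},{"travel":[0.04,-0.15,0],"yaw":35,"fingers":-1},{"travel":[0.045,-0.17,0],"yaw":42,"fingers":-1},{"travel":[0.045,-0.18,0],"yaw":49,"fingers":-1},{"travel":[0.045,-0.19,0],"yaw":56,"fingers":-1}]'
python3 -m pendant '[{"travel":[0,0,0],"yaw":2,"fingers":-1},{"travel":[0,0,-0.01],"yaw":2,"fingers":-1},{"travel":[0,0,-0.02],"yaw":2,"fingers":-1},{"travel":[0,0,-0.03],"yaw":2,"fingers":-1},{"travel":[0,0,-0.04],"yaw":2,"fingers":-1},{"travel":[0,0,-0.04],"yaw":2,"fingers":-1},{"travel":[0,0,-0.04],"yaw":2,"fingers":-1},{"travel":[0,0,-0.04],"yaw":2,"fingers":-1}]'
python3 - <<'E'
from h import *
m,im=snap("wrist","w6.png"); s=telemetry.get_state(); print(s["tool_pos"],s["tool_rot"],s["joint_positions"])
for t,z in (("grip",.063),("handle",.05)):
    for r in spotter.trace(t,"wrist")[:3]:
        P=np.argwhere(r["region"])[:,::-1].astype(np.float32); print(t,r["conf"],r["location"],at_z(m,r["location"],z),len(P),cv2.minAreaRect(P))
np.save('w6.npy',np.concatenate([x.ravel() for x in m]))
E
```

```text
time: 12.88
tool_pos: [0.5619, -0.0559, 0.3033]
tool_rot: [0.002, 0.748, 0.663, 0.001]
force: [0.6, 0.2, -0.2]
opening: 0.971
finger_force: 0.0
time: 13.55
tool_pos: [0.606, -0.2475, 0.3011]
tool_rot: [0.0, 0.351, 0.936, -0.0]
force: [0.1, 1.3, -0.9]
opening: 0.997
finger_force: 0.0
time: 14.22
tool_pos: [0.6065, -0.2448, 0.2613]
tool_rot: [0.0, 0.336, 0.942, 0.0]
force: [-0.6, -0.3, 1.2]
opening: 1.0
finger_force: 0.0
[ 0.60669686 -0.24492569  0.2617014 ] [4.33687435e-04 3.36219996e-01 9.41783374e-01 5.05067636e-05] [ 0.7795107   0.57652913 -0.69209821  1.74825979  0.43405127  0.97425304
  0.80279198]
grip 0.97 [202.5, 39.8] [ 0.46924298 -0.21958779  0.063     ] 8368 ((202.0, 46.5), (93.0, 106.0), 90.0)
grip 0.73 [280.0, 173.5] [ 0.59888054 -0.24228089  0.063     ] 3492 ((281.8775329589844, 175.02142333984375), (66.3448257446289, 65.17240905761719), 46.397178649902344)
grip 0.21 [488.4, 44.8] [ 0.62380899 -0.0340897   0.063     ] 14034 ((479.5, 49.49999237060547), (158.99996948242188, 98.99998474121094), 0.0)
handle 0.81 [279.1, 179.2] [ 0.60509958 -0.24865495  0.05      ] 3616 ((281.0000305175781, 174.00001525878906), (66.46803283691406, 66.46803283691406), 45.0)
handle 0.7 [200.4, 41.1] [ 0.46590187 -0.22285826  0.05      ] 8416 ((202.5, 47.0), (94.0, 107.0), 90.0)
```

View pics/w6.png

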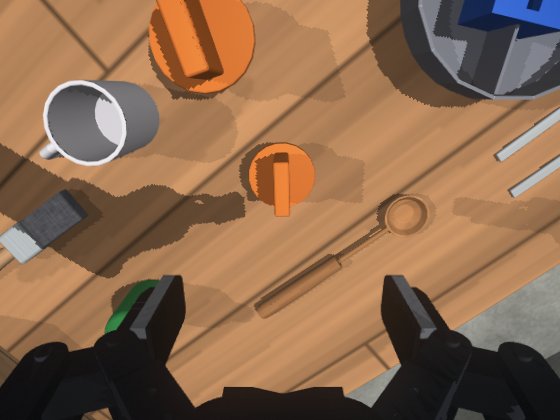

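The small handle's paddle lies between the fingers, with its top face at columns 275–290 and rows 162–216, nearly in line with the tool x axis. I'll compute the exact offset.

```bash
python3 - <<'E'
from h import *
v=np.load('w6.npy'); m=(v[:9].reshape(3,3),v[9:-16],v[-16:].reshape(4,4)); im=cv2.cvtColor(cv2.imread('pics/w6.png'),cv2.COLOR_BGR2RGB)
g=im.sum(2)
for r in(168,180,190,205,212): print(r,g[r,266:300].tolist())
print(g[145:225,282].tolist())
E
```

```text
168 [244, 244, 244, 244, 245, 244, 233, 309, 379, 418, 426, 426, 428, 428, 428, 431, 430, 431, 432, 432, 435, 414, 364, 384, 394, 394, 396, 395, 396, 395, 395, 397, 398, 397]
180 [245, 244, 244, 244, 244, 244, 244, 244, 343, 415, 427, 426, 428, 428, 429, 429, 430, 431, 432, 431, 433, 418, 388, 346, 382, 392, 392, 393, 393, 392, 392, 392, 395, 393]
190 [244, 243, 243, 243, 243, 244, 245, 220, 326, 401, 423, 426, 427, 427, 428, 431, 430, 431, 430, 432, 431, 426, 401, 325, 373, 392, 389, 392, 389, 390, 390, 391, 390, 392]
205 [422, 422, 426, 391, 317, 364, 414, 310, 275, 359, 417, 425, 425, 425, 426, 428, 428, 428, 429, 428, 430, 430, 403, 347, 407, 422, 416, 425, 427, 445, 448, 447, 447, 447]
212 [431, 430, 429, 429, 427, 429, 429, 429, 337, 349, 412, 423, 423, 427, 427, 427, 427, 426, 427, 429, 429, 431, 408, 351, 424, 448, 447, 446, 444, 443, 441, 437, 436, 430]
[437, 437, 437, 437, 437, 436, 435, 301, 196, 195, 197, 198, 197, 198, 198, 193, 195, 305, 401, 425, 431, 430, 430, 430, 431, 431, 430, 431, 431, 429, 431, 431, 431, 431, 431, 430, 430, 431, 431, 431, 430, 431, 431, 431, 431, 430, 431, 430, 430, 430, 430, 430, 430, 430, 430, 429, 429, 428, 428, 428, 428, 427, 427, 427, 428, 427, 428, 427, 428, 427, 409, 366, 447, 448, 447, 446, 445, 445, 439, 437]
```

```bash
python3 - <<'E'
from h import *
v=np.load('w6.npy'); m=(v[:9].reshape(3,3),v[9:-16],v[-16:].reshape(4,4))
A=at_z(m,(280.9,162.3),.088);B=at_z(m,(281.8,216),.088);L=at_z(m,(273.8,190),.088);R=at_z(m,(289,190),.088)
c=(A+B)/2; t=np.array([.60669686,-.24492569]); d=A-B
print(c,np.linalg.norm(A-B),np.linalg.norm(L-R),np.degrees(np.arctan2(d[1],d[0])))
q=[.33622,.94178];print('tool x',2*np.degrees(np.arctan2(q[1],q[0])),'travel',c[:2]-t)
E
```

```text
[ 0.60637309 -0.24665591  0.088     ] 0.04877743273304273 0.013272838184445683 141.58383544017346
tool x 140.70638096742655 travel [-0.00032377 -0.00173022]
```

```bash

python3 -m pendant '[{"travel":[0,-0.002,-0.03],"yaw":1,"fingers":-1},{"travel":[0,-0.002,-0.06],"yaw":1,"fingers":-1},{"travel":[0,-0.002,-0.095],"yaw":1,"fingers":-1},{"travel":[0,-0.002,-0.13],"yaw":1,"fingers":-1},{"travel":[0,-0.002,-0.16],"yaw":1,"fingers":-1},{"travel":[0,-0.002,-0.18],"yaw":1,"fingers":-1},{"travel":[0,-0.002,-0.192],"yaw":1,"fingers":-1},{"travel":[0,-0.002,-0.192],"yaw":1,"fingers":-1}]' 40
python3 -m pendant '[{"travel":[0,0,0],"yaw":0,"fingers":0.3},{"travel":[0,0,0],"yaw":0,"fingers":0.6},{"travel":[0,0,0],"yaw":0,"fingers":1},{"travel":[0,0,0],"yaw":0,"fingers":1},{"travel":[0,0,0],"yaw":0,"fingers":1},{"travel":[0,0,0],"yaw":0,"fingers":1},{"travel":[0,0,0],"yaw":0,"fingers":1},{"travel":[0,0,0],"yaw":0,"fingers":1}]' 80
python3 -m pendant '[{"travel":[0,0,0.01],"yaw":0,"fingers":1},{"travel":[0,0,0.03],"yaw":0,"fingers":1},{"travel":[0,0,0.05],"yaw":0,"fingers":1},{"travel":[0,0,0.08],"yaw":0,"fingers":1},{"travel":[0,0,0.11],"yaw":0,"fingers":1},{"travel":[0,0,0.14],"yaw":0,"fingers":1},{"travel":[0,0,0.16],"yaw":0,"fingers":1},{"travel":[0,0,0.16],"yaw":0,"fingers":1}]'
```

```text
time: 15.03
tool_pos: [0.6049, -0.247, 0.067]
tool_rot: [-0.002, 0.328, 0.945, -0.0]
force: [0.5, -1.0, 1.0]
opening: 1.002
finger_force: 0.0
time: 15.7
tool_pos: [0.6066, -0.2475, 0.0702]
tool_rot: [0.0, 0.328, 0.945, -0.0]
force: [-0.5, -0.5, 5.8]
opening: 0.152
finger_force: 78.2
time: 16.37
tool_pos: [0.6091, -0.2472, 0.2346]
tool_rot: [0.004, 0.328, 0.945, 0.0]
force: [1.3, 0.1, 0.1]
opening: 0.149
finger_force: 78.0
```

The handle is held, at 141.7° with the hub at 130.6° (mod 90°). I'll carry it to the hub and turn it −11°.

```bash

python3 -m pendant '[{"travel":[0,0.03,0],"yaw":-2,"fingers":1},{"travel":[0,0.065,0],"yaw":-4,"fingers":1},{"travel":[0,0.1,0],"yaw":-6,"fingers":1},{"travel":[-0.001,0.14,0],"yaw":-8,"fingers":1},{"travel":[-0.002,0.18,0],"yaw":-9,"fingers":1},{"travel":[-0.0025,0.215,0],"yaw":-10,"fingers":1},{"travel":[-0.0025,0.245,0],"yaw":-11,"fingers":1},{"travel":[-0.0025,0.263,0],"yaw":-11,"fingers":1}]'
python3 -m pendant '[{"travel":[0,0,-0.005],"yaw":0,"fingers":1},{"travel":[0,0,-0.015],"yaw":0,"fingers":1},{"travel":[0,0,-0.03],"yaw":0,"fingers":1},{"travel":[0,0,-0.045],"yaw":0,"fingers":1},{"travel":[0,0,-0.05],"yaw":0,"fingers":1},{"travel":[0,0,-0.055],"yaw":0,"fingers":1},{"travel":[0,0,-0.055],"yaw":0,"fingers":1},{"travel":[0,0,-0.055],"yaw":0,"fingers":1}]'
python3 - <<'E'
from h import *
m,im=snap("wrist","w7.png"); s=telemetry.get_state(); print(s["tool_pos"],s["tool_rot"],s["joint_positions"])
T=s["tool_pos"]; 
a=np.radians(130.6)
for n,c,z in(("hubcorners",np.array([.6038,.0155]),.08),):
    print(n,proj(m,[[c[0]+.0453*np.cos(a+k),c[1]+.0453*np.sin(a+k),z] for k in np.radians([45,135,225,315])]).round(1).tolist())
p=2*np.arctan2(s["tool_rot"][2],s["tool_rot"][1]); print(np.degrees(p))
x=np.array([np.cos(p),np.sin(p),0]);y=np.array([-x[1],x[0],0])
print('stem upper edges',proj(m,[T+x*.022+y*q-[0,0,z] for z in(.042,.062,.070) for q in(.004,-.004)]).round(1).tolist())
print('top of paddle far',proj(m,[T+x*.025+y*q+[0,0,.018] for q in(.007,-.007)]).round(1).tolist())
E
```

```text
time: 17.03
tool_pos: [0.6023, 0.021, 0.2287]
tool_rot: [-0.001, 0.415, 0.91, 0.001]
force: [-0.1, 0.7, -1.5]
opening: 0.156
finger_force: 78.1
time: 17.7
tool_pos: [0.6038, 0.015, 0.1741]
tool_rot: [-0.0, 0.418, 0.909, -0.0]
force: [-0.2, -0.0, -1.1]
opening: 0.156
finger_force: 78.0
[0.60412158 0.0153111  0.17462815] [3.22102864e-04 4.17581235e-01 9.08639523e-01 1.58393685e-04] [ 0.31940752  0.60472644 -0.59891115  1.93013246  0.48772165  0.75349255
  0.14811662]
hubcorners [[233.0, 173.9], [237.2, 264.7], [330.3, 264.8], [335.0, 174.0]]
130.63604726847763
stem upper edges [[276.4, 219.6], [292.5, 219.6], [277.0, 206.4], [291.6, 206.5], [277.2, 201.9], [291.3, 201.9]]
top of paddle far [[264.0, 276.8], [306.5, 276.8]]
```

View pics/w7.png

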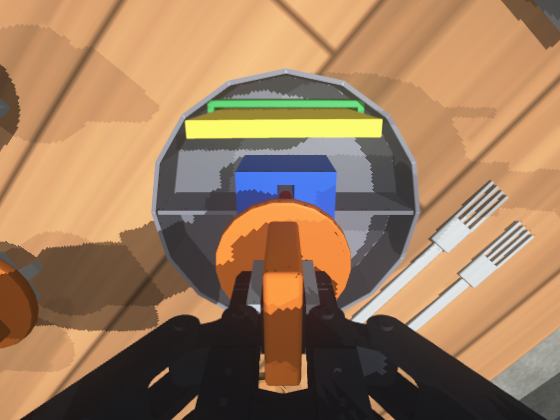

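```bash
python3 - <<'E'
from h import *
from scipy.optimize import least_squares
m=model("wrist"); im=cv2.cvtColor(cv2.imread('pics/w7.png'),cv2.COLOR_BGR2RGB)
h=cv2.cvtColor(im,cv2.COLOR_RGB2HSV).astype(int)
g=im.sum(2)
blue=(h[...,0]>105)&(h[...,0]<125)&(h[...,1]>120)
for r in(178,184,195): 
    c=np.where(blue[r,200:360])[0]+200; print('blue',r,c.min(),c.max(),[int(x) for x in c[1:][np.diff(c)>1]],[int(x) for x in c[:-1][np.diff(c)>1]])
print('col250',g[150:205,250].tolist())
print('row190',g[190,270:300].tolist()); print('col286',g[176:205,286].tolist())
orr=(h[...,0]>4)&(h[...,0]<16)&(h[...,1]>190)
print('top row of collar',[int(np.where(orr[180:,c])[0].min()+180) for c in range(230,342,10)])
for r in(235,245,255): c=np.where(orr[r,200:362])[0]+200; print('collar',r,c.min(),c.max())
for r in(285,300): print(r,g[r,255:312].tolist())
s=telemetry.get_state();T=s["tool_pos"];p=np.radians(130.636)
x=np.array([np.cos(p),np.sin(p),0]);y=np.array([-x[1],x[0],0]);th=np.radians(np.arange(0,360,3))
for z in(.0322,.0402):
    q=proj(m,[T+.034*(x*np.cos(t)+y*np.sin(t))-[0,0,z] for t in th]); print('model collar',z,q.min(0),q.max(0))
q=proj(m,[T+.034*(x*np.cos(t)+y*np.sin(t))-[0,0,.0402] for t in th]); print([(int(c),round(float(q[np.argmin(abs(q[:,0]-c)+1000*(q[:,1]>230)),1]),1)) for c in range(230,342,10)])
E
```

```text
blue 178 235 335 [] []
blue 184 235 335 [] []
blue 195 236 335 [294] [277]
col250 [367, 506, 512, 511, 512, 257, 247, 242, 243, 241, 243, 240, 241, 241, 241, 238, 238, 237, 237, 235, 236, 239, 440, 440, 439, 438, 435, 437, 437, 435, 437, 436, 435, 435, 435, 436, 435, 436, 434, 419, 272, 270, 269, 270, 269, 271, 270, 270, 269, 269, 268, 271, 270, 270, 270]
row190 [439, 440, 439, 439, 441, 441, 433, 320, 237, 238, 243, 244, 241, 241, 242, 242, 241, 241, 243, 241, 242, 243, 208, 197, 366, 433, 443, 440, 440, 441]
col286 [443, 443, 443, 442, 443, 442, 442, 442, 439, 258, 243, 243, 243, 243, 241, 181, 183, 181, 180, 179, 179, 180, 193, 259, 279, 304, 349, 497, 519]Traceback (most recent call last):
  File "<stdin>", line 12, in <module>
    return umr_minimum(a, axis, None, out, keepdims, initial, where)
ValueError: zero-size array to reduction operation minimum which has no identity
```

```bash
python3 - <<'E'
from h import *
m=model("wrist"); im=cv2.cvtColor(cv2.imread('pics/w7.png'),cv2.COLOR_BGR2RGB)
h=cv2.cvtColor(im,cv2.COLOR_RGB2HSV).astype(int); g=im.sum(2)
print(h[225,300],h[225,250],h[203,283])
orr=(h[...,0]<20)&(h[...,1]>180)&(h[...,2]>70)
for c in range(230,342,10):
    k=np.where(orr[185:260,c])[0]; print(c,k.min()+185 if len(k) else None,end=' ')
print()
for r in(235,245,255,262): c=np.where(orr[r,195:372])[0]+195; print('collar',r,c.min(),c.max())
for r in(285,): print(r,g[r,255:312].tolist())
print('col 283',g[264:284,283].tolist(),g[215:230,283].tolist())
T=telemetry.get_state()["tool_pos"];p=np.radians(130.636)
x=np.array([np.cos(p),np.sin(p),0]);y=np.array([-x[1],x[0],0]);th=np.radians(np.arange(0,360,1))
for z in(.0292,.0322,.0402):
    q=proj(m,[T+.034*(x*np.cos(t)+y*np.sin(t))-[0,0,z] for t in th]); print('model collar',z,q.min(0),q.max(0))
C=np.array([.6038,.0155,.08])
print('hole far end',proj(m,[C+x*.0235+y*.0055,C+x*.0235-y*.0055]).round(1).tolist(), 'px/mm x,y', proj(m,[C,C+x*.01,C+y*.01]).round(1).tolist())
print('paddle end top',proj(m,[T+x*.025+y*q+[0,0,.0178] for q in(.007,-.007)]).round(1).tolist(),'paddle base',proj(m,[T+x*.025-[0,0,.0322]]))
E
```

```text
[ 13 182 245] [ 15 180 252] [ 14 170 249]
230 224 240 215 250 209 260 206 270 203 280 221 290 219 300 221 310 222 320 222 330 224 340 229 
collar 235 223 343
collar 245 219 347
collar 255 216 349
collar 262 216 349
285 [251, 251, 252, 252, 252, 252, 247, 218, 327, 402, 430, 451, 470, 477, 481, 479, 478, 479, 479, 480, 480, 479, 479, 480, 478, 480, 480, 480, 479, 480, 480, 480, 480, 479, 480, 481, 481, 482, 482, 481, 482, 482, 481, 472, 460, 445, 432, 346, 188, 294, 323, 326, 321, 325, 326, 324, 326]
col 283 [249, 249, 246, 246, 247, 246, 248, 271, 337, 398, 444, 456, 465, 471, 476, 480, 480, 480, 480, 480] [494, 492, 492, 491, 492, 489, 371, 254, 252, 249, 249, 251, 249, 250, 251]
model collar 0.0292 [212.85601141 204.67619366] [353.95911194 329.51471795]
model collar 0.0322 [214.00630415 202.5734324 ] [352.78182471 325.76907507]
model collar 0.0402 [216.89804299 197.31454601] [349.82215444 316.31352418]
hole far end [[274.4, 186.8], [291.7, 186.8]] px/mm x,y [[283.0, 221.2], [283.0, 206.8], [267.8, 221.2]]
paddle end top [[262.7, 275.9], [304.9, 275.9]] paddle base [[283.45955406 220.887712  ]]
```

Relative to the handle, the hub lies about 1.9 mm toward image right and 1.1 mm radially outward. I'll correct by that (+0.7, +2.1 mm in world) and start the entry gently.

```bash

python3 -m pendant '[{"travel":[0.0007,0.0021,0],"yaw":0,"fingers":1},{"travel":[0.0007,0.0021,-0.005],"yaw":0,"fingers":1},{"travel":[0.0007,0.0021,-0.01],"yaw":0,"fingers":1},{"travel":[0.0007,0.0021,-0.016],"yaw":0,"fingers":1},{"travel":[0.0007,0.0021,-0.022],"yaw":0,"fingers":1},{"travel":[0.0007,0.0021,-0.026],"yaw":0,"fingers":1},{"travel":[0.0007,0.0021,-0.03],"yaw":0,"fingers":1},{"travel":[0.0007,0.0021,-0.03],"yaw":0,"fingers":1}]'
```

```text
time: 18.42
tool_pos: [0.6038, 0.0177, 0.1431]
tool_rot: [-0.001, 0.417, 0.909, -0.0]
force: [-1.0, -0.5, -1.0]
opening: 0.154
finger_force: 78.0
```

```bash

python3 -m pendant '[{"travel":[0,0,-0.003],"yaw":0,"fingers":1},{"travel":[0,0,-0.006],"yaw":0,"fingers":1},{"travel":[0,0,-0.008],"yaw":0,"fingers":1},{"travel":[0,0,-0.01],"yaw":0,"fingers":1},{"travel":[0,0,-0.012],"yaw":0,"fingers":1},{"travel":[0,0,-0.013],"yaw":0,"fingers":1},{"travel":[0,0,-0.014],"yaw":0,"fingers":1},{"travel":[0,0,-0.014],"yaw":0,"fingers":1}]'
```

```text
time: 19.08
tool_pos: [0.6043, 0.0178, 0.1301]
tool_rot: [-0.0, 0.417, 0.909, -0.0]
force: [-0.0, 0.7, -1.4]
opening: 0.151
finger_force: 78.0
```

```bash

python3 -m pendant '[{"travel":[0,0,-0.003],"yaw":0,"fingers":1},{"travel":[0,0,-0.006],"yaw":0,"fingers":1},{"travel":[0,0,-0.008],"yaw":0,"fingers":1},{"travel":[0,0,-0.01],"yaw":0,"fingers":1},{"travel":[0,0,-0.011],"yaw":0,"fingers":1},{"travel":[0,0,-0.012],"yaw":0,"fingers":1},{"travel":[0,0,-0.013],"yaw":0,"fingers":1},{"travel":[0,0,-0.013],"yaw":0,"fingers":1}]'
```

```text
time: 19.75
tool_pos: [0.6051, 0.0181, 0.1201]
tool_rot: [0.001, 0.417, 0.909, -0.001]
force: [-5.8, -0.8, 18.7]
opening: 0.154
finger_force: 81.1
```

TCP is at 0.1201, as predicted for home. I'll press 2 mm further to confirm it has bottomed, then take a look.

```bash

python3 -m pendant '[{"travel":[0,0,-0.001],"yaw":0,"fingers":1},{"travel":[0,0,-0.002],"yaw":0,"fingers":1},{"travel":[0,0,-0.002],"yaw":0,"fingers":1},{"travel":[0,0,-0.002],"yaw":0,"fingers":1},{"travel":[0,0,-0.002],"yaw":0,"fingers":1},{"travel":[0,0,-0.002],"yaw":0,"fingers":1},{"travel":[0,0,-0.002],"yaw":0,"fingers":1},{"travel":[0,0,-0.002],"yaw":0,"fingers":1}]'
python3 - <<'E'
from h import *
snap("wrist","w8.png"); snap("scene","s8.png")
a=cv2.imread('pics/w8.png');b=cv2.imread('pics/s8.png')[150:300,220:420]
cv2.imwrite('pics/c8.png',np.hstack([cv2.resize(a,(400,300)),cv2.resize(b,(400,300))]))
E
```

```text
time: 20.42
tool_pos: [0.6051, 0.0181, 0.12]
tool_rot: [0.002, 0.417, 0.909, -0.001]
force: [-8.4, -3.2, 31.4]
opening: 0.157
finger_force: 82.9
```

View pics/c8.png

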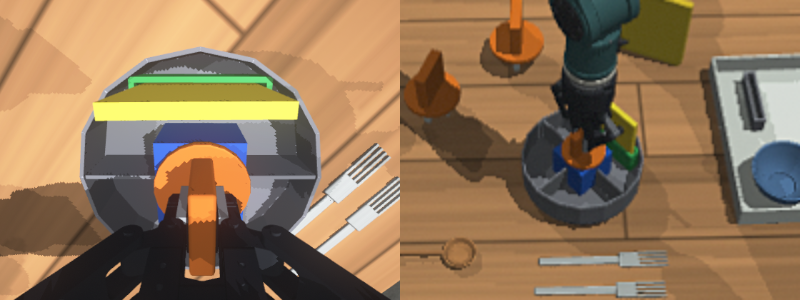

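Pressing 2 mm further raised the force from 19 to 31 N with no movement. The picture shows the collar flat on the blue hub at about (200,180) and the panel still in its slot. Handing in.

```bash
python3 -c "
from station import env
print(env.sign_off())"
```

```text
the job is handed in; nothing more can be done
None
```

The job is handed in, with no verdict returned: the yellow panel is fully home in the green slot, and the orange handle is meshed in the hub and pressed home at about 31 N, still gripped.

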